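# Put the stepped setting block back in its bay of the caddy

### The job

Put the stepped setting block away in the caddy, in the bay whose picture card shows its staircase outline: flat on the bay's floor, tall end towards the card, and pushed square and flush into the corner between the back stop that carries the card and the bay's left-hand wall (left as the robot sees it). Leave the other two setting blocks where they are.

Things in the scene. Friction and masses are not known exactly. Their poses are not given: they have to be found in the camera images.
- step_block: Bare aluminium block, 134 g, 60 x 30 mm footprint, three steps along its length: 38 mm high over 28 mm, 25 mm over 16 mm, 12 mm over 16 mm. Loose on the cutting mat (mat top 3 mm above the table). Origin: centre of the underside; x along the length to the tall end (tall step spans x +2 to +30 mm), z up. At the start x points away from the robot within 0.8 rad.
- step_heel (a point): The bottom corner of the stepped block at its tall end on its +y side: block frame (30, 15, 0) mm; axes as the block.
- bay_step: The block's fixed grey bay, 120 x 88 mm, floor 4 mm thick. At the far end a back stop 40 mm deep, 11 mm above the floor, on top a white card with a black staircase outline; left-hand wall 6 mm thick, 7 mm above the floor; other sides open. Origin: centre of the underside, 9 mm above the table; x to the back stop (its face at x +20 mm), y to the left wall (face at y +38 mm), z up.
- step_corner (a point): The inner corner of the staircase bay, on its floor, where the faces of back stop and left-hand wall meet: bay frame (20, 38, 4) mm; axes as the bay. step_heel comes to this point when the block is home.
- bay_vee: An equal bay, its card showing a block with a V notch; it holds the vee block. Origin: centre of the underside; x to the back stop, y to the left-hand wall, z up.
- bay_channel: An equal bay, its card showing a block with a square notch (channel); empty, and to be left so. Origin: centre of the underside; x to the back stop, y to the left-hand wall, z up.
- vee_block: Another aluminium setting block, 60 x 30 x 36 mm, with a V notch in the top; already home in its own bay's corner. Leave alone. Origin: centre of the underside, x along the length, z up.
- channel_block: Another aluminium setting block, 60 x 30 x 32 mm, with a 24 mm wide square channel across the top; stands loose on the mat. Leave alone. Origin: centre of the underside, x along the length, z up.
- caddy: The caddy's plywood base board, 130 x 276 x 6 mm, fixed on the mat; it carries the three bays side by side at 90 mm pitch, in any order. Origin: centre of the underside; x towards the back stops, y along the row to the left.
Mind the look-alikes: they are no part of the job. Leave any blue or turquoise look-alike of the step_block alone.

How it is judged (in metres and radians):
At the end, for the whole second after the job is handed in: The stepped block stands released and at rest in the staircase bay: the corner at its tall end within 3 mm of the bay's corner in each direction, square to the bay within 0.06 rad, upright within 0.06 rad; the vee and channel blocks less than 20 mm from where they began (x of step_heel in the frame of step_corner between -0.003 and 0.003 m and y of step_heel in the frame of step_corner between -0.003 and 0.003 m and z of step_heel in the frame of step_corner between -0.003 and 0.003 m and angle between the x axis of step_block and the x axis of bay_step, either way round below 0.06 rad and angle between step_block's own z axis and vertical below 0.06 rad and linear speed of step_block below 0.01 m/s and distance of each of vee_block, channel_block from where it was at the start of the episode below 0.02 m); the robot touches nothing.
It fails at once if the vee block or the channel block is moved 20 mm or more (distance of any of vee_block, channel_block from where it was at the start of the episode above 0.02 m).
It also fails if it takes over 48 s, if anything falls off the work surface, if the arm or the gripper's body presses on something with over 40 N, if the wrist force passes 120 N, or if a joint passes its speed limit or range.

### The arm

A 6-joint arm with a two-finger parallel gripper is mounted at the origin on the work surface. World frame = base frame: x ahead of the robot, y to its left, z up, the work surface at z = 0. Lengths are in m, angles in degrees, forces in N, time in s.
With the tool pointing down it reaches from about 0.375 to 0.75 m from the base axis. Payload 9 kg.
Tool frame: the origin (TCP) lies at the very end of the fingers, on their centre line; the grasp point (between the pads) lies 19 mm behind it; z points along the fingers, y is the line along which they close (so a half turn about z gives the same grasp; the last joint's range is limited). The gripper opens to 85 mm and grips with 20 to 120 N. Pads are 22 mm wide; open, the fingers measure 114 mm over their backs; the gripper's body (76 mm by 85 mm) begins 54 mm behind the grasp point. The pads swing forward as they close: fully open they stand 13 mm farther back than shut.
Start: joints at [57.084, 5.964, 5.575, 89.605, 0, 77.527], TCP at [0.21, 0.562, 0.231] pointing down, gripper open.
Joint ranges: [-171.21, 171.21], [-48.23, 106.86], [-62.78, 66.21], [-105.2, 120.99], [-86.42, 89.51], [-180, 180]. Speed limits (degrees/s): [127.2, 127.2, 147.25, 180, 180, 180].

### API

Orientations are given as [roll, pitch, yaw] about the fixed x, y, z axes, in that order (R = Rz(yaw) Ry(pitch) Rx(roll)).
In Python, from bench import r gives the robot as it stands.
- The arm moves only by the tool drive_tool, never from a script. Its argument "targets" is a list of rows, each a list of 3 entries, a list of its own where there are three numbers: the shift along the world's x, y, z scaled (see below), then the turn, a rotation vector about the world's x, y, z scaled (see below), then the closure in counts, from 0 (fully open) to 255 (shut). A call has 1 to 12 rows; each row shifts and turns the commanded pose from where the row before left it; what a row does not reach is not made up. The controller multiplies each number of a shift by 0.15 m and each number of a turn by 6 degrees. A row lasts 1/8 s, in which the tool goes at most 62.5 mm and 10.7 degrees, less where a joint would pass 70% of its speed; a pose out of reach is approached as far as the arm can. A call with a number of a shift or a turn outside -1 to 1 is refused whole. A call with a gripper value outside its range is refused whole. The fingers move at their own pace and stop on an object; "squeeze" is the grip in N (left out, the last holds). Time passes only in rows, so rows that do not move let the fingers close. It gives the time, the measured TCP pose, the force, the opening and the grip force at its end, in the units of the state.
- r.get_state(): the state, without advancing time (a new reading comes with each control period).
- r.snapshot(name): name is "side" or "top" or "wrist"; returns the picture (400x640x3 uint8, blue, green, red); there is no depth.
- r.get_calibration(name): a dict with "fx", "fy", "cx", "cy" (pixels), "extrinsics" (4x4, takes a point from camera to world coordinates); the wrist camera has in their place "mount" (4x4, takes a point from camera to tool coordinates, whose origin is the TCP and whose axes are the flange's). Camera axes: x right, y down, z forward; pixel columns grow to the right and rows downward; lengths in m; the calibration is good to about 2 mm. A picture is of the moment at which its call begins: read the wrist's pose just before it. get_calibration takes no time and is no camera call.
- r.finish_job(): hands the job in; it is judged then, once.
The state is a dict: "time_s": time; "qpos": joint angles; "dq": joint speeds; "tau": joint torques, N m; "eef_pos": TCP position; "orientation": TCP orientation; "wrist_force": force on the tool from outside, world axes, zero at the start; "wrist_torque": the same for the moment, N m; "opening": finger opening in m; "gripper_force": force on a finger pad.
Only numpy, scipy, OpenCV 4.12 (cv2) and the standard library are available. Lean on these libraries where they do the work, as an engineer would, in place of code of your own. Each camera call takes 0.05 s, during which the arm holds its last target. There are 200 camera calls.

## Working session

There is one attempt and no reset: what is moved stays moved. The work goes in short steps, Python scripts to look and compute and a tool call to move; the robot and the scene stay as the last step left them, time stands still between calls to the robot, and variables do not carry over. Pictures are saved under pics/ and viewed, at most 10 in all, crops included, and the job is handed in when it is done.

Besides the shell and the picture viewer there is one more tool, called after "Emit:" as name(argument=value, ...), one argument or row to a line, values as JSON. drive_tool: Moves the arm, as the interface text tells. Its arguments: {"type":"object","properties":{"targets":{"type":"array"},"squeeze":{"type":"number"}},"required":["targets"]}

```bash
mkdir -p pics; cat > h.py <<'E'
import numpy as np, cv2
from bench import r
from scipy.spatial.transform import Rotation as Ro
def T(name, st=None):
    c=r.get_calibration(name)
    if 'extrinsics' in c: return c,np.array(c['extrinsics'])
    M=np.eye(4); M[:3,:3]=Ro.from_euler('xyz',st['orientation'],degrees=True).as_matrix(); M[:3,3]=st['eef_pos']
    return c,M@np.array(c['mount'])
def p2w(name,px,z,st=None):
    c,E=T(name,st); o=[]
    for u,v in np.atleast_2d(px):
        d=E[:3,:3]@np.array([(u-c['cx'])/c['fx'],(v-c['cy'])/c['fy'],1]); p=E[:3,3]
        o.append(p+d*(z-p[2])/d[2])
    return np.array(o)
def w2p(name,P,st=None):
    c,E=T(name,st); Q=(np.atleast_2d(P)-E[:3,3])@E[:3,:3]
    return np.c_[c['fx']*Q[:,0]/Q[:,2]+c['cx'],c['fy']*Q[:,1]/Q[:,2]+c['cy']]
E
python3 - <<'E'
from h import *
s=r.get_state(); print(s)
a=r.snapshot('top');cv2.imwrite('pics/top.png',a)
b=r.snapshot('side');cv2.imwrite('pics/side.png',b)
for n in('top','side'):
    print(n,np.round(T(n)[1],3).tolist(),r.get_calibration(n)['fx'])
E
```

```text
{'time_s': 0.0, 'qpos': array([ 5.70863266e+01,  5.99865181e+00,  5.52598426e+00,  8.96050241e+01,
       -7.62143857e-04,  7.75286866e+01]), 'dq': array([-0.0028002 ,  0.05820643,  0.02553134, -0.03256897, -0.03127403,
        0.01671411]), 'tau': array([-7.21653814e-04, -5.56922615e+01,  5.03653443e+01,  1.65787287e-02,
       -2.67471441e-04,  4.18988066e-06]), 'eef_pos': array([0.20934339, 0.56192832, 0.23051167]), 'orientation': array([-1.79923977e+02, -1.60334094e-02,  1.59557630e+02]), 'wrist_force': array([0.07811144, 0.09850945, 0.4721972 ]), 'wrist_torque': array([-0.03321688, -0.02563791,  0.0524642 ]), 'gripper_force': 0.0, 'opening': 0.08525211609006707}
top [[0.006, -0.986, 0.165, 0.203], [-1.0, -0.003, 0.014, -0.138], [-0.013, -0.165, -0.986, 1.33], [0.0, 0.0, 0.0, 1.0]] 371.65731046716735
side [[0.987, -0.119, 0.109, 0.299], [-0.159, -0.637, 0.754, -1.052], [-0.02, -0.762, -0.647, 0.86], [0.0, 0.0, 0.0, 1.0]] 397.04204121036486
```

View pics/top.png

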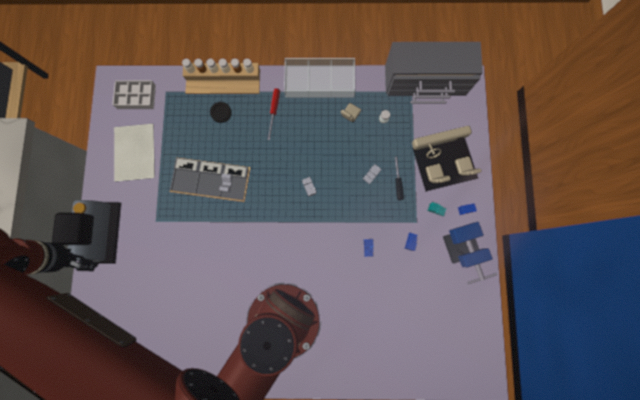

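View pics/side.png

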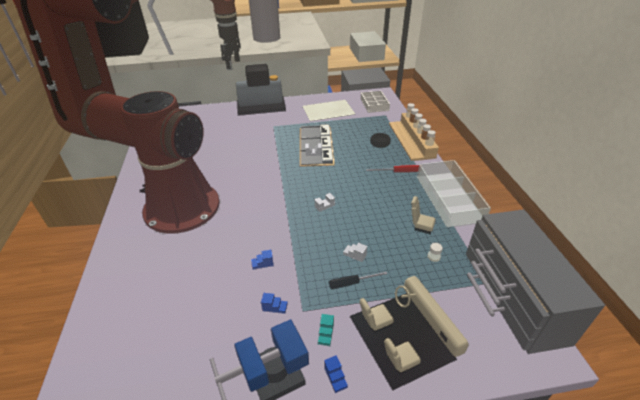

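Two bare-aluminium blocks are loose on the mat, at top (309,186) and (372,174), which are side (326,201) and (355,250). The blue and turquoise ones on the table are decoys. I'll enlarge both blocks and the caddy cards.

```bash
python3 - <<'E'
from h import *
a=cv2.imread('pics/top.png');b=cv2.imread('pics/side.png')
def cr(i,u,v,w=26,h=20,s=(390,290)): return cv2.resize(i[v-h:v+h,u-w:u+w],s,interpolation=cv2.INTER_CUBIC)
m=np.vstack([np.hstack([cr(b,326,201),cr(b,355,250)]),np.hstack([cr(b,316,146),cr(a,210,180,44,32)])])
cv2.imwrite('pics/m.png',m)
print(p2w('top',[[309,186],[372,174],[210,180],[186,164],[210,168],[235,171]],.02).round(3))
E
```

```text
[[ 0.468 -0.082  0.02 ]
 [ 0.512 -0.309  0.02 ]
 [ 0.489  0.277  0.02 ]
 [ 0.548  0.368  0.02 ]
 [ 0.533  0.279  0.02 ]
 [ 0.522  0.187  0.02 ]]
```

View pics/m.png

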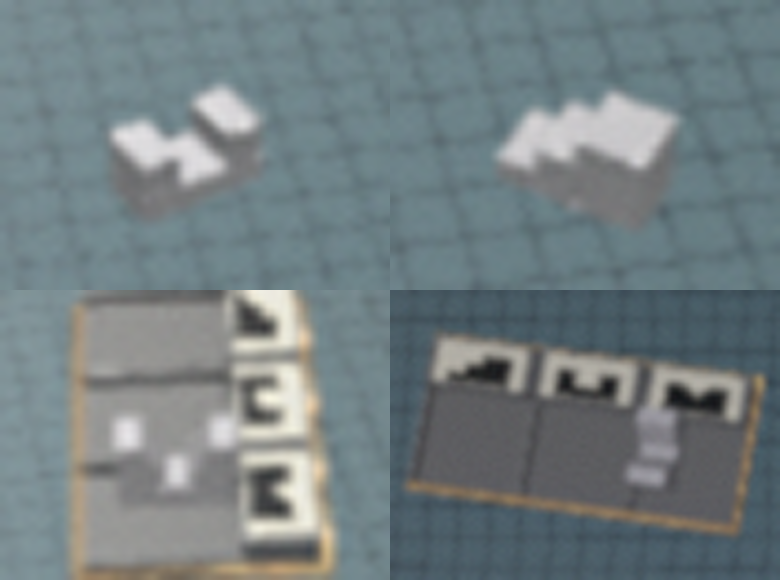

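The step_block is at top (372,174): its three tops descend, and the one at (309,186) has a square channel. The staircase card is on the leftmost bay, at top (186,164). The vee block stands in the rightmost bay. I'll fly past the caddy first and look with the wrist camera.

```bash
python3 - <<'E'
from h import *
c=r.get_calibration('wrist');print(c)
s=r.get_state();print(w2p('wrist',[[.5,.36,.02],[.56,.36,.02],[.5,.4,.02]],s))
E
```

```text
{'fx': 323.71658213545675, 'fy': 323.71658213545675, 'cx': 319.98411598331296, 'cy': 202.20411235827046, 'mount': array([[-8.77788176e-04, -9.45378222e-01, -3.25974304e-01,
         8.40410892e-02],
       [ 9.99999004e-01, -4.69712727e-04, -1.33056843e-03,
         6.99283746e-04],
       [ 1.10477614e-03, -3.25975147e-01,  9.45377693e-01,
        -1.41989061e-01],
       [ 0.00000000e+00,  0.00000000e+00,  0.00000000e+00,
         1.00000000e+00]])}
[[260.12822362 399.97806752]
 [276.20914056 427.67407953]
 [285.45232309 392.80002104]]
```

Emit:
drive_tool(
  targets=[
    [[0.35, -0.25, 0.1], [0, 0, 0], 0],
    [[0.35, -0.25, 0.1], [0, 0, 0.8], 0],
    [[0.35, -0.25, 0.1], [0, 0, 1], 0],
    [[0.3, -0.25, 0.1], [0, 0, 1], 0],
    [[0, 0, 0], [0, 0, 0], 0],
    [[0, 0, 0], [0, 0, 0], 0],
  ],
)

```text
time_s: 0.85
eef_pos: [0.403, 0.4185, 0.2883]
orientation: [-180.0, -0.1, 176.3]
wrist_force: [0.1, 0.9, -0.2]
opening: 0.0852
gripper_force: 0.0
```

```bash
python3 - <<'E'
from h import *
s=r.get_state();a=r.snapshot('wrist');cv2.imwrite('pics/w1.png',a)
np.save('s1.npy',np.r_[s['eef_pos'],s['orientation']]);print(s['eef_pos'],s['orientation'])
E
```

```text
[0.40301135 0.4185081  0.28831648] [-1.79990617e+02 -5.03854361e-02  1.76274635e+02]
```

View pics/w1.png

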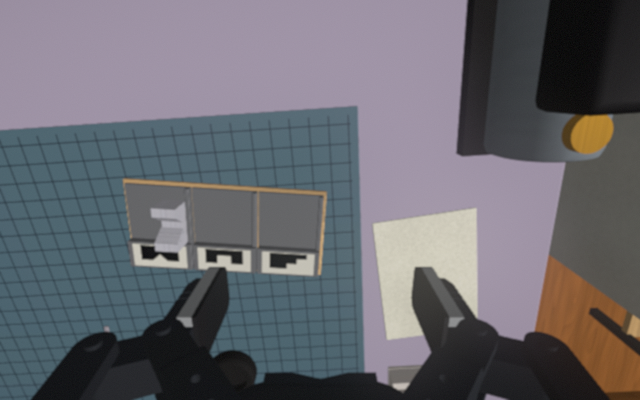

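The caddy shows with the staircase card at about (288,262), its floor at (290,225) and its left wall at (322,230). I'll go closer for an accurate fix.

Emit:
drive_tool(
  targets=[
    [[0.2, -0.2, -0.25], [0, 0, -0.5], 0],
    [[0.1, -0.2, -0.25], [0, 0, -0.2], 0],
    [[0, 0, -0.2], [0, 0, 0], 0],
    [[0, 0, 0], [0, 0, 0], 0],
    [[0, 0, 0], [0, 0, 0], 0],
  ],
)

```text
time_s: 1.52
eef_pos: [0.4478, 0.3597, 0.1851]
orientation: [180.0, 0.1, 172.2]
wrist_force: [0.4, 0.6, -0.6]
opening: 0.0853
gripper_force: 0.0
```

```bash
python3 - <<'E'
from h import *
s=r.get_state();a=r.snapshot('wrist');cv2.imwrite('pics/w2.png',a)
np.save('s2.npy',np.r_[s['eef_pos'],s['orientation']]);print(s['eef_pos'],s['orientation'])
print(w2p('wrist',[[.5,.36,.013]],s))
cv2.imwrite('pics/w2c.png',cv2.resize(a[60:260,180:446],(798,600),interpolation=cv2.INTER_CUBIC))
E
```

```text
[0.44779847 0.3596557  0.18506951] [1.79953067e+02 5.18249157e-02 1.72245497e+02]
[[326.65020253 226.59593218]]
```

View pics/w2c.png

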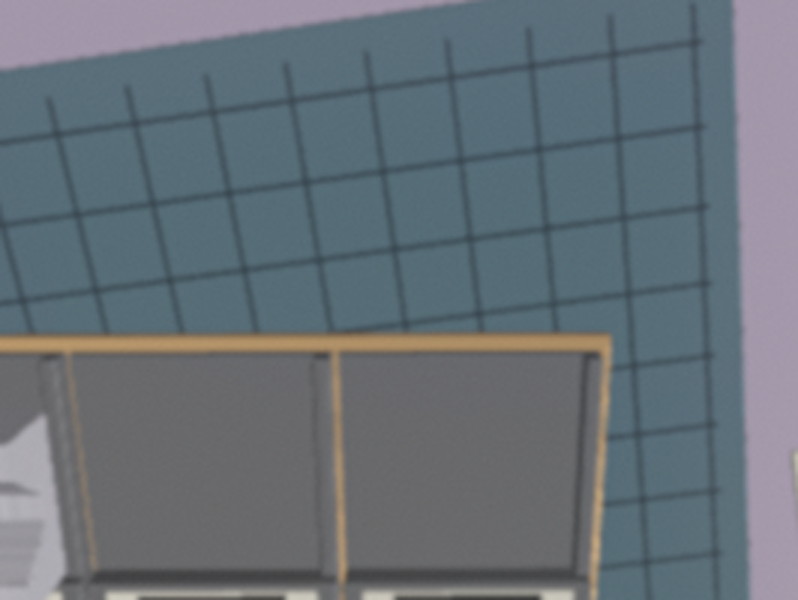

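```bash
python3 - <<'E'
from h import *
v=np.load('s2.npy');s=dict(eef_pos=v[:3],orientation=v[3:])
q=np.array([[583,352],[574,570],[355,571],[100,571],[341,352]])/3+[180,60]
P=p2w('wrist',q,.013,s);print(P.round(4))
d=P[1]-P[3];print('yaw row',np.degrees(np.arctan2(-d[0],d[1])));d=P[1]-P[0];print('yaw wall',np.degrees(np.arctan2(d[1],d[0])),np.linalg.norm(d))
# check vs top
print(w2p('top',P).round(1))
E
```

```text
[[0.4534 0.4141 0.013 ]
 [0.5338 0.4043 0.013 ]
 [0.5235 0.326  0.013 ]
 [0.511  0.2349 0.013 ]
 [0.4425 0.3342 0.013 ]]
yaw row -7.669707653947786
yaw wall -6.957994581523021 0.08099902461860978
[[172.3 189.8]
 [176.5 168.3]
 [197.6 171.1]
 [222.3 174.5]
 [194.  192.9]]
```

Emit:
drive_tool(
  targets=[
    [[0.05, -0.4, 0.15], [0, 0, 0], 0],
    [[0, -0.41, 0.2], [0, 0, 0], 0],
    [[0, -0.41, 0.2], [0, 0, 0], 0],
    [[0, -0.41, 0], [0, 0, 0], 0],
    [[0, -0.41, 0], [0, 0, 0], 0],
    [[0, -0.41, 0], [0, 0, 0], 0],
    [[0, -0.41, 0], [0, 0, 0], 0],
    [[0, -0.41, 0], [0, 0, 0], 0],
    [[0, -0.41, 0], [0, 0, 0], 0],
    [[0, -0.41, -0.2], [0, 0, 0], 0],
    [[0, -0.3, -0.2], [0, 0, 0], 0],
    [[0, 0, 0], [0, 0, 0], 0],
  ],
)

```text
time_s: 3.08
eef_pos: [0.4547, -0.2838, 0.2016]
orientation: [179.9, -0.1, 172.0]
wrist_force: [0.1, 0.2, -0.0]
opening: 0.0851
gripper_force: 0.0
```

Emit:
drive_tool(
  targets=[
    [[0, 0, 0], [0, 0, 0], 0],
    [[0, 0, 0], [0, 0, 0], 0],
  ],
)

```text
time_s: 3.32
eef_pos: [0.4563, -0.2814, 0.2048]
orientation: [-179.9, 0.1, 172.3]
wrist_force: [0.4, 0.5, -0.5]
opening: 0.0855
gripper_force: 0.0
```

```bash
python3 - <<'E'
from h import *
s=r.get_state();a=r.snapshot('wrist');cv2.imwrite('pics/w3.png',a)
np.save('s3.npy',np.r_[s['eef_pos'],s['orientation']]);print(s['eef_pos'],s['orientation'])
u,v=w2p('wrist',[[.512,-.309,.02]],s)[0].astype(int);print(u,v)
u0=max(0,min(u-80,480));v0=max(0,min(v-60,280));print(u0,v0)
cv2.imwrite('pics/w3c.png',cv2.resize(a[v0:v0+120,u0:u0+160],(800,600),interpolation=cv2.INTER_CUBIC))
E
```

```text
[ 0.45634028 -0.28135589  0.20480358] [-1.79926194e+02  1.18066887e-01  1.72253129e+02]
301 227
221 167
```

View pics/w3c.png

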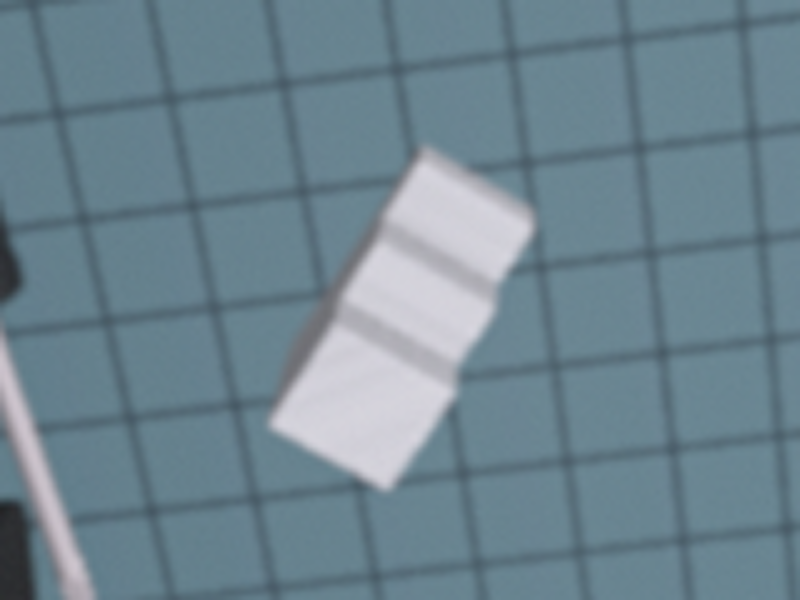

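```bash
cat > blk.py <<'E'
from h import *
from scipy.optimize import least_squares
v=np.load('s3.npy');s=dict(eef_pos=v[:3],orientation=v[3:])
q=np.array([[268,425],[388,492],[455,390],[338,320],[422,147],[535,218]])/5+[221,167]
M=np.array([[30,-15,38],[30,15,38],[2,15,38],[2,-15,38],[-30,-15,0],[-30,15,0]])/1000.
M[4:,2]=.012
M[4:]+=0
def f(p,idx=range(6)):
    c,n=np.cos(p[2]),np.sin(p[2])
    W=M@np.array([[c,-n,0],[n,c,0],[0,0,1]]).T+[p[0],p[1],.003]
    return (w2p('wrist',W,s)-q)[list(idx)].ravel()
for idx in (range(6),range(4)):
    o=least_squares(f,[.51,-.31,-.4],args=(idx,)); x,y,t=o.x
    print(o.x.round(4),np.degrees(t).round(2),o.fun.round(1))
    print('grasp at bx=14mm',x+.013*np.cos(t),y+.013*np.sin(t))
E
python3 blk.py
```

```text
[ 0.5123 -0.3085 -0.6886] -39.45 [-0.  -0.6  0.5 -0.8  0.6 -0.5 -0.8 -0.3 -0.6  1.3  0.4  0.8]
grasp at bx=14mm 0.5223533612867803 -0.31680534989272224
[ 0.5131 -0.3085 -0.7053] -40.41 [-0.2 -0.3  0.1 -0.2  0.6  0.4 -0.6  0.2]
grasp at bx=14mm 0.5229975986808523 -0.31693355645879906
```

The block is at (0.513,-0.3085) with yaw about -40°. I'll turn -32° and shift by (0.067,-0.036), then descend.

Emit:
drive_tool(
  targets=[
    [[0.1, -0.05, -0.1], [0, 0, -0.9], 60],
    [[0.1, -0.05, -0.1], [0, 0, -0.9], 60],
    [[0.1, -0.05, -0.1], [0, 0, -0.9], 60],
    [[0.1, -0.05, -0.1], [0, 0, -0.9], 60],
    [[0.045, -0.04, 0], [0, 0, -0.9], 60],
    [[0, 0, 0], [0, 0, -0.9], 60],
    [[0, 0, -0.2], [0, 0, 0], 60],
    [[0, 0, 0], [0, 0, 0], 60],
    [[0, 0, 0], [0, 0, 0], 60],
  ],
)

```text
time_s: 4.5
eef_pos: [0.5227, -0.3179, 0.1144]
orientation: [180.0, 0.1, 139.8]
wrist_force: [-0.8, 0.2, 0.1]
opening: 0.0652
gripper_force: 0.0
```

Emit:
drive_tool(
  targets=[
    [[0, 0.005, -0.2], [0, 0, 0], 60],
    [[0, 0, -0.2], [0, 0, 0], 60],
    [[0, 0, -0.15], [0, 0, 0], 60],
    [[0, 0, -0.1], [0, 0, 0], 60],
    [[0, 0, -0.045], [0, 0, 0], 60],
    [[0, 0, 0], [0, 0, 0], 60],
    [[0, 0, 0], [0, 0, 0], 120],
    [[0, 0, 0], [0, 0, 0], 180],
    [[0, 0, 0], [0, 0, 0], 200],
    [[0, 0, 0], [0, 0, 0], 220],
    [[0, 0, 0], [0, 0, 0], 220],
    [[0, 0, 0], [0, 0, 0], 220],
  ],
  squeeze=40,
)

```text
time_s: 6.0
eef_pos: [0.5227, -0.3178, 0.0097]
orientation: [-180.0, 0.1, 139.8]
wrist_force: [-1.5, 0.5, 5.7]
opening: 0.0297
gripper_force: 40.7
```

Emit:
drive_tool(
  targets=[
    [[0, 0, 0], [0, 0, 0], 220],
    [[0, 0, 0], [0, 0, 0], 220],
  ],
)

```text
time_s: 6.25
eef_pos: [0.5227, -0.3178, 0.0097]
orientation: [-180.0, 0.1, 139.8]
wrist_force: [0.5, 0.3, 6.1]
opening: 0.0294
gripper_force: 40.7
```

Emit:
drive_tool(
  targets=[
    [[0, 0, 0.2], [0, 0, 0], 220],
    [[0, 0.1, 0.3], [0, 0, 0], 220],
    [[0, 0.3, 0.3], [0, 0, 0], 220],
    [[0, 0.38, 0], [0, 0, 0], 220],
    [[0, 0.38, 0], [0, 0, 0.6], 220],
    [[0, 0.38, 0], [0, 0, 0.6], 220],
    [[0, 0.38, 0], [0, 0, 0.6], 220],
    [[0, 0.38, 0], [0, 0, 0.6], 220],
    [[0, 0.38, 0], [0, 0, 0.6], 220],
    [[0, 0.38, 0], [0, 0, 0.6], 220],
    [[0, 0.38, 0], [0, 0, 0.6], 220],
    [[0, 0.38, 0], [0, 0, 0.6], 220],
  ],
)

```text
time_s: 7.75
eef_pos: [0.5217, 0.2568, 0.1277]
orientation: [-180.0, -0.0, 168.7]
wrist_force: [0.3, -0.8, -0.3]
opening: 0.0292
gripper_force: 39.9
```

Emit:
drive_tool(
  targets=[
    [[-0.06, 0.38, 0], [0, 0, 0.6], 220],
    [[-0.06, 0.3, 0], [0, 0, 0], 220],
    [[0, 0.1, 0], [0, 0, 0], 220],
    [[0, 0, 0], [0, 0, 0], 220],
    [[0, 0, 0], [0, 0, 0], 220],
  ],
)

```text
time_s: 8.38
eef_pos: [0.5046, 0.3706, 0.1277]
orientation: [-180.0, -0.0, 172.1]
wrist_force: [0.2, 0.7, -2.1]
opening: 0.0294
gripper_force: 40.0
```

```bash
python3 - <<'E'
from h import *
s=r.get_state();a=r.snapshot('wrist')
np.save('s4.npy',np.r_[s['eef_pos'],s['orientation']]);print(s['eef_pos'],s['orientation'])
# predicted overlay: corner and held-block heel
C=w2p('wrist',[[.5338,.4043,.013]],s)[0];print(C)
cv2.imwrite('pics/w4c.png',cv2.resize(a[100:400,160:560],(800,600),interpolation=cv2.INTER_CUBIC))
E
```

```text
[0.50455473 0.3706149  0.12774927] [-1.79970708e+02 -1.34365602e-02  1.72088095e+02]
[363.25929933 223.98290673]
```

View pics/w4c.png

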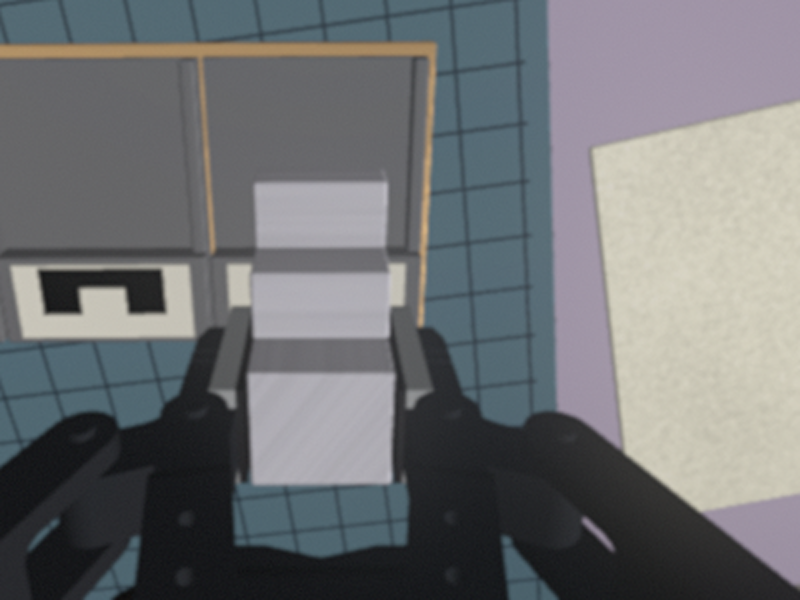

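The block is held square, with its tall end towards the card. The bay corner shows at crop (407,250), matching the predicted (406,248). I'll lower it short of the corner.

Emit:
drive_tool(
  targets=[
    [[0, 0.075, -0.2], [0, 0, 0.06], 220],
    [[0, 0, -0.2], [0, 0, 0], 220],
    [[0, 0, -0.15], [0, 0, 0], 220],
    [[0, 0, -0.08], [0, 0, 0], 220],
    [[0, 0, -0.05], [0, 0, 0], 220],
    [[0, 0, -0.025], [0, 0, 0], 220],
    [[0, 0, 0], [0, 0, 0], 220],
    [[0, 0, 0], [0, 0, 0], 220],
  ],
)

```text
time_s: 9.43
eef_pos: [0.5046, 0.3834, 0.0229]
orientation: [180.0, 0.0, 172.5]
wrist_force: [-0.6, 0.2, -1.9]
opening: 0.0299
gripper_force: 40.1
```

Next I'll creep down to contact in steps of about 1 mm.

Emit:
drive_tool(
  targets=[
    [[0, 0, -0.008], [0, 0, 0], 220],
    [[0, 0, -0.006], [0, 0, 0], 220],
    [[0, 0, -0.004], [0, 0, 0], 220],
    [[0, 0, 0], [0, 0, 0], 220],
  ],
)

```text
time_s: 9.93
eef_pos: [0.5042, 0.3832, 0.0197]
orientation: [180.0, 0.0, 172.5]
wrist_force: [-1.6, -0.5, 1.3]
opening: 0.0295
gripper_force: 40.4
```

Emit:
drive_tool(
  targets=[
    [[0, 0, -0.003], [0, 0, 0], 220],
    [[0, 0, 0], [0, 0, 0], 220],
  ],
)

```text
time_s: 10.18
eef_pos: [0.5042, 0.3832, 0.0197]
orientation: [180.0, 0.0, 172.5]
wrist_force: [-3.3, -1.9, 5.9]
opening: 0.0293
gripper_force: 41.1
```

Emit:
drive_tool(
  targets=[
    [[0.027, -0.0035, 0], [0, 0, 0], 220],
    [[0.027, -0.0035, 0], [0, 0, 0], 220],
    [[0, 0, 0], [0, 0, 0], 220],
  ],
)

```text
time_s: 10.55
eef_pos: [0.512, 0.3826, 0.0197]
orientation: [179.9, -0.0, 172.5]
wrist_force: [-5.1, 0.7, 6.5]
opening: 0.0296
gripper_force: 41.1
```

Emit:
drive_tool(
  targets=[
    [[0.01, -0.0013, 0], [0, 0, 0], 220],
    [[0, 0, 0], [0, 0, 0], 220],
  ],
)

```text
time_s: 10.8
eef_pos: [0.512, 0.3826, 0.0197]
orientation: [180.0, -0.2, 172.6]
wrist_force: [-12.8, 0.8, 12.6]
opening: 0.0295
gripper_force: 41.7
```

Emit:
drive_tool(
  targets=[
    [[0.007, -0.001, 0], [0, 0, 0], 220],
    [[0, 0, 0], [0, 0, 0], 220],
  ],
)

```text
time_s: 11.05
eef_pos: [0.5121, 0.3826, 0.0197]
orientation: [180.0, -0.3, 172.6]
wrist_force: [-16.8, 1.0, 14.6]
opening: 0.0295
gripper_force: 42.2
```

Emit:
drive_tool(
  targets=[
    [[-0.008, 0.001, 0.004], [0, 0, 0], 220],
    [[0.003, 0.023, 0], [0, 0, 0], 220],
    [[0.003, 0.023, 0], [0, 0, 0], 220],
    [[0, 0, 0], [0, 0, 0], 220],
  ],
)

```text
time_s: 11.55
eef_pos: [0.5126, 0.3871, 0.0198]
orientation: [-179.8, -0.2, 172.5]
wrist_force: [-11.9, -11.0, 12.9]
opening: 0.0297
gripper_force: 45.7
```

Emit:
drive_tool(
  targets=[
    [[0.001, 0.01, 0], [0, 0, 0], 220],
    [[0, 0, 0], [0, 0, 0], 220],
  ],
)

```text
time_s: 11.8
eef_pos: [0.5128, 0.3882, 0.0198]
orientation: [-179.7, -0.2, 172.5]
wrist_force: [-12.5, -13.0, 13.7]
opening: 0.0292
gripper_force: 47.1
```

Emit:
drive_tool(
  targets=[
    [[0.001, 0.01, 0], [0, 0, 0], 220],
    [[0, 0, 0], [0, 0, 0], 220],
  ],
)

```text
time_s: 12.05
eef_pos: [0.513, 0.3896, 0.0198]
orientation: [-179.7, -0.2, 172.5]
wrist_force: [-12.2, -13.1, 13.9]
opening: 0.0296
gripper_force: 48.2
```

Emit:
drive_tool(
  targets=[
    [[0, 0, 0.006], [0, 0, 0], 220],
    [[0.001, 0.008, 0], [0, 0, 0], 220],
    [[0, 0, 0], [0, 0, 0], 220],
  ],
)

```text
time_s: 12.42
eef_pos: [0.5131, 0.3906, 0.0198]
orientation: [-179.7, -0.2, 172.5]
wrist_force: [-9.2, -12.6, 7.1]
opening: 0.0295
gripper_force: 44.2
```

Emit:
drive_tool(
  targets=[
    [[0.001, 0.008, 0], [0, 0, 0], 220],
    [[0, 0, 0], [0, 0, 0], 220],
  ],
)

```text
time_s: 12.68
eef_pos: [0.5131, 0.3907, 0.0198]
orientation: [-179.6, -0.2, 172.4]
wrist_force: [-10.7, -18.8, 10.9]
opening: 0.0294
gripper_force: 46.2
```

Emit:
drive_tool(
  targets=[
    [[0.001, 0.008, 0], [0, 0, 0], 220],
    [[0, 0, 0], [0, 0, 0], 220],
  ],
)

```text
time_s: 12.92
eef_pos: [0.5131, 0.3908, 0.0199]
orientation: [-179.4, -0.2, 172.4]
wrist_force: [-12.0, -23.4, 14.2]
opening: 0.0295
gripper_force: 47.0
```

Emit:
drive_tool(
  targets=[
    [[-0.008, -0.016, 0.006], [0, 0, 0], 220],
    [[0, 0, 0], [0, 0, 0], 190],
    [[0, 0, 0], [0, 0, 0], 140],
    [[0, 0, 0], [0, 0, 0], 100],
    [[0, 0, 0], [0, 0, 0], 90],
    [[0, 0, 0.1], [0, 0, 0], 60],
    [[0, 0, 0.3], [0, 0, 0], 60],
    [[-0.1, -0.1, 0.3], [0, 0, 0], 60],
    [[-0.1, -0.1, 0], [0, 0, 0], 60],
    [[0, 0, 0], [0, 0, 0], 60],
    [[0, 0, 0], [0, 0, 0], 60],
  ],
)

```text
time_s: 14.3
eef_pos: [0.4844, 0.3633, 0.1265]
orientation: [180.0, 0.0, 172.5]
wrist_force: [0.5, -0.3, 0.3]
opening: 0.0656
gripper_force: 0.0
```

```bash
python3 - <<'E'
from h import *
s=r.get_state();a=r.snapshot('wrist')
np.save('s5.npy',np.r_[s['eef_pos'],s['orientation']]);print(s['eef_pos'],s['orientation'])
C=w2p('wrist',[[.5338,.4043,.013]],s)[0];print(C)
u,v=int(C[0])-90,int(C[1])-80;print(u,v)
cv2.imwrite('pics/w5c.png',cv2.resize(a[v:v+120,u:u+160],(800,600),interpolation=cv2.INTER_CUBIC))
E
```

```text
[0.48438634 0.3632748  0.12654993] [1.79979131e+02 1.29537829e-02 1.72513792e+02]
[373.49120291 244.82822332]
283 164
```

View pics/w5c.png

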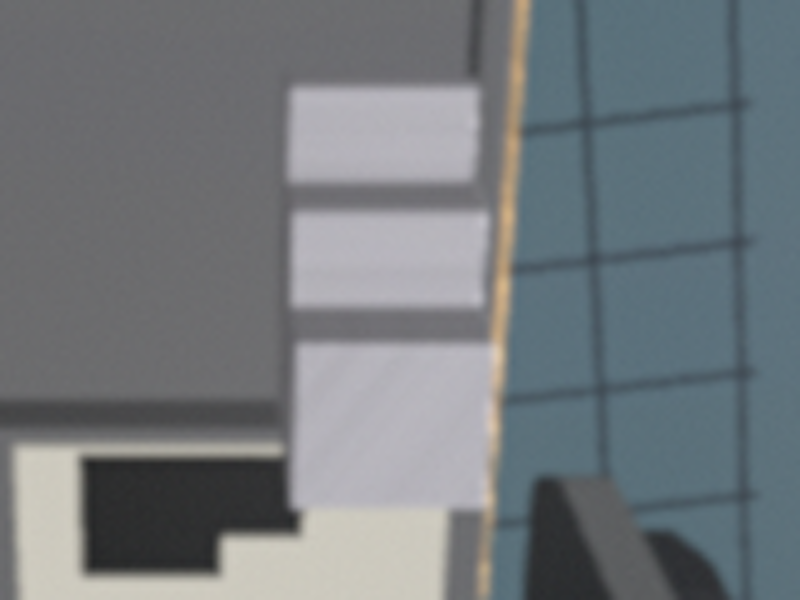

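```bash
python3 - <<'E'
from h import *
from scipy.optimize import least_squares
v=np.load('s5.npy');s=dict(eef_pos=v[:3],orientation=v[3:])
off=[283,164]
q=np.array([[290,508],[490,508],[497,343],[296,343],[288,87],[480,87]])/5+off
M=np.array([[30,-15,38],[30,15,38],[2,15,38],[2,-15,38],[-30,-15,12],[-30,15,12]])/1000.
def R(t): c,n=np.cos(t),np.sin(t); return np.array([[c,-n,0],[n,c,0],[0,0,1]])
def f(p): return (w2p('wrist',M@R(p[2]).T+[p[0],p[1],.013],s)-q).ravel()
o=least_squares(f,[.5,.38,-.13]);x,y,t=o.x;print(o.x.round(4),np.degrees(t),o.fun.round(1))
h=np.array([.03,.015,0])@R(t).T+[x,y,.013];print('heel',h)
P=p2w('wrist',np.array([[5,402],[270,402],[472,75],[477,2]])/5+off,.013,s)
print('in block axes rel heel (stop pts x, wall pts y):',((P-h)@R(t)*1000).round(1))
# stop top edge (z=.024) at row 430
P=p2w('wrist',np.array([[5,428],[270,430]])/5+off,.024,s);print(((P-h)@R(t)*1000).round(1))
E
```

```text
[ 0.501   0.3928 -0.1276] -7.312077886288566 [ 0.3  0.6 -0.4  0.4  0.4 -0.2 -0.3 -0.  -0.1 -0.3  0.1 -0.4]
heel [0.53268534 0.40388589 0.013     ]
in block axes rel heel (stop pts x, wall pts y): [[  0.3 -77.7   0. ]
 [  0.5 -31.4   0. ]
 [-58.4   0.8   0. ]
 [-70.5   0.9   0. ]]
[[ -0.3 -76.5  11. ]
 [  0.3 -31.9  11. ]]
```

The block shows flush. The gaps come out at about 0.4 mm to the stop and 0.8 mm to the wall, and it is square. The gripper is clear, so I'll hand it in.

```bash
python3 -c "
from bench import r
print(r.finish_job())"
```

```text
the job is handed in; nothing more can be done
None
```

The stepped block is home in the staircase bay's corner, tall end to the card and released: the last wrist picture puts it about 0.4 mm from the stop and 0.8 mm from the wall, and square; the job was handed in at about 14 s, but no verdict came back.

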